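# Complete an alternating stack of dished spring washers on a level arbor

## Task

The first dished washer of a spring pack is already on the arbor of the grey stand, nose against the collar. Add the two loose dished washers from the peg rack so that the faces alternate all along (wide back to wide back, then nose to nose), and push the whole stack home along the arbor so that no gaps are left. Do not drop a washer or lay one down on the bench, leave the plain flat ring in the rack and do not disturb the other things on the bench.

Things in the scene. Friction and masses are not known exactly. Their poses are not given: they have to be found in the camera images.
- stand: Grey stand fixed to the bench with a level steel arbor, 30 mm diameter, axis 92 mm above the bench. Origin on the axis at the collar's face; x along the arbor to its free end, z up. Full diameter to x = 112 mm, then tapered to the end at x = 130 mm. Base plate 110 mm wide, 14 mm thick, x = -65 to 165 mm; column behind the collar rises 36 mm above the axis
- first_back (a point): Centre of the wide back of the first dished washer, on the axis at stand x = 22 mm. This washer, same shape as the loose ones, is fixed on the arbor, nose against the collar (x = 0), back to the free end. In the finished stack the next washer fills x = 22 (back) to 44 mm (nose), the last 44 (nose) to 66 mm (back)
- arbor_tip (a point): Centre of the arbor's free end, at stand x = 130 mm. Washers have 3 mm play all round on the arbor, hang about 3 mm below its axis and slide along it when pushed, with ordinary friction; they stay upright where let go, and the tight stack stops hard against the fixed washer
- rack: Wooden peg rack fixed to the bench, board 250 x 126 x 12 mm; origin under its centre, x along the row of three slots, 85 mm apart (mid-planes x = -92, -7, 78 mm). In each a disc stands on edge, axis along the rack's x, centre 70 mm and top 125 mm above the bench, with 1.5 mm play between pegs that reach 76 mm above the bench
- washer_a: Loose dished steel washer on edge in the rack: 110 mm across, 22 mm long, 0.25 kg, 36 mm bore all through. Origin mid-bore, on the axis; x along the axis to the narrow nose (y, z roll freely). The wide back is a flat rim 8 mm thick, radius 39 to 55 mm, at x = -11 to -3 mm, pinched there across its thickness (top 14 mm free); a cone, radius under 41 mm, runs on to the nose face at x = +11 mm
- washer_b: Second loose dished washer, identical to washer_a, same origin and axes; in the rack it may face the same way as washer_a
- washer_a_nose (a point): Centre of the nose face of washer_a, on its bore's axis, 11 mm from its origin
- washer_b_nose (a point): The same for washer_b
- flat_ring: Plain flat steel ring, 110 mm outside, 36 mm bore, 8 mm thick, without a cone, standing in one of the three slots; it does not belong to the stack. Origin on its axis, 7 mm beside its mid-plane, x along its axis
- glue_bottle: Cream glue bottle, 46 mm diameter, 101 mm tall, bystander; origin under its centre
- tape_measure: Yellow tape measure, 42 x 75 x 65 mm, bystander; origin under its centre
- jar: Brown jar with black lid, 46 mm diameter, 59 mm tall, bystander; origin under its centre
- wood_block: Small wooden block, 40 x 70 x 22 mm, bystander; origin under its centre
Mind the look-alikes: they are no part of the job. What is shaped like the washer_b but brown or yellow is not meant.

How it is judged:
By the outcome, as a careful person would: the job done as asked, in the order asked, and still so for the second after the job is handed in, with the robot touching nothing.
It also fails if it takes over 72 s, if anything falls off the work surface, if the arm or the gripper's body presses on something with over 40 N, if the wrist force passes 120 N, or if a joint passes its speed limit or range.

## Robot

A 7-joint arm with a two-finger parallel gripper is mounted at the origin on a cart in front of the work surface, level with it; the furniture and walls round the work are solid. World frame = base frame: x ahead of the robot, y to its left, z up, the work surface at z = 0. Lengths are in mm, angles in rad, forces in N, time in s.
With the tool pointing down it reaches from about 425 to 1025 mm from the base axis. Payload 9.4 kg.
Tool frame: the origin (TCP) lies at the very end of the fingers, on their centre line; the grasp point (between the pads) lies 19 mm behind it; z points along the fingers, y is the line along which they close (so a half turn about z gives the same grasp; the last joint's range is limited). The gripper opens to 93 mm and grips with 3 to 60 N. Pads are 15 mm wide; open, the fingers measure 128 mm over their backs; the gripper's body (75 mm by 188 mm) begins 65 mm behind the grasp point.
Start: joints at [1.173, 0.599, -0.003, 1.599, 0.002, 0.943, -0.08], TCP at [228.601, -688.016, 218.618] pointing down, gripper open.
Joint ranges: [-2.57, 2.57], [-0.35, 1.97], [-1.29, 1.29], [0.11, 2.56], [-1.05, 4.19], [0.11, 1.86], [-2.63, 2.63]. Speed limits (rad/s): [2.22, 2.22, 3.01, 3.01, 3.14, 3.14, 3.14].

## Interface

Orientations are given as a 3x3 rotation matrix whose columns are the frame's x, y, z axes.
In Python, from cell import manip gives the robot as it stands. The module is installed in compiled form; this text tells all that it offers.
- The arm moves only by the tool send_rows, never from a script. Its argument "increments" is a list of rows, each a list of 7 numbers: the closure, from 0 (fully open) to 1 (shut), then the shift along the tool's x, y, z in mm, then the turn, a rotation vector about the tool's x, y, z in rad. In form: [[jaw, dx, dy, dz, wx, wy, wz], ...]. A call has 1 to 10 rows; each row is the pose to reach, as a shift and turn from the pose commanded when the call began, along the tool's axes at that moment; what a row does not reach only later rows make up. A row lasts 1/12 s, in which the tool goes at most 41.7 mm and 7.16 degrees, less where a joint would pass 70% of its speed; a pose out of reach is approached as far as the arm can. A call with a gripper value outside its range is refused whole. The fingers move at their own pace and stop on an object; "force" is the grip in N (left out, the last holds). Time passes only in rows, so rows that repeat a pose let the fingers close. It gives the time, the measured TCP pose, the force, the opening and the grip force at its end, in the units of the state.
- manip.sense(): the state, without advancing time (a new reading comes with each control period).
- manip.get_image(name): name is "side" or "top" or "wrist"; returns (picture, depth): 400x640x3 uint8, red, green, blue; 400x640 float32, mm along the optical axis (not along the pixel's ray), 0 where there is no reading.
- manip.camera_info(name): a dict with "fov_y" (degrees; the focal length in pixels is half the picture's height over the tangent of half this angle, whatever the lens; pixels are square), "cx", "cy" (the principal point, pixels), "dist_coeffs" ([k1, k2, p1, p2, k3] as OpenCV has them; the pictures are not rectified), "pose" (4x4, takes a point from camera to world coordinates). Camera axes: x right, y up, looking along -z (the intrinsics and any distortion apply to the point x, -y, -z); pixel columns grow to the right and rows downward; lengths in mm; the calibration is good to about 2 mm. A picture is of the moment at which its call begins: read the wrist's pose just before it. camera_info takes no time and is no camera call; for the wrist camera it gives the pose at the moment of the call.
- manip.job_done(): hands the job in; it is judged then, once.
Trained networks look in the newest picture that a camera, given by its name, has taken for a name from the list of things; names that differ only in an ending like _2 or _b are one class to them, and where a whole thing is asked for, a point or a joint stands for the part that bears it (a point fixed in the world has none). Each returns a list of dicts, best first, with "p" (0 to 1); they miss things now and then, are a little off and sometimes report something else, mostly with a low value. They report only what shows in the picture. A call takes as long as a camera call. They do not tell look-alikes from the thing itself.
- manip.find_in(camera, thing): "point" ([x, y, z] in mm, in the coordinates of the camera as it stood for that picture, good to about 4 mm: the middle of the surface that is visible of it).
The state is a dict: "time_s": time; "joint_pos": joint angles; "joint_velocities": joint speeds; "joint_torque": joint torques, N m; "tool_pos": TCP position; "ee_rot": TCP orientation; "ft_force": force on the tool from outside, world axes, zero at the start; "torque": the same for the moment, N m; "opening": finger opening in mm; "grip_force": force on a finger pad.
Only numpy, scipy, OpenCV 4.12 (cv2) and the standard library are available. Lean on these libraries where they do the work, as an engineer would, in place of code of your own. Each camera call takes 0.05 s, during which the arm holds its last target. There are 200 camera calls.

## Working session

There is one attempt and no reset: what is moved stays moved. The work goes in short steps, Python scripts to look and compute and a tool call to move; the robot and the scene stay as the last step left them, time stands still between calls to the robot, and variables do not carry over. Pictures are saved under pics/ and viewed, at most 10 in all, crops included, and the job is handed in when it is done.

Besides the shell and the picture viewer there is one more tool, called as name(argument=value, ...), one argument or row to a line, values as JSON. send_rows: Moves the arm, as the interface text tells. Its arguments: {"type":"object","properties":{"increments":{"type":"array"},"force":{"type":"number"}},"required":["increments"]}

```bash
mkdir -p pics; cat > h.py <<'E'
import numpy as np, cv2
from cell import manip
np.set_printoptions(precision=2,suppress=True)
def cloud(name):
    img,d=manip.get_image(name); ci=manip.camera_info(name)
    h,w=d.shape; f=h/2/np.tan(np.radians(ci['fov_y'])/2)
    K=np.array([[f,0,ci['cx']],[0,f,ci['cy']],[0,0,1.]])
    u,v=np.meshgrid(np.arange(w),np.arange(h))
    p=cv2.undistortPoints(np.stack([u,v],-1).reshape(-1,1,2).astype(float),K,np.array(ci['dist_coeffs'],float)).reshape(h,w,2)
    P=np.stack([p[...,0]*d,-p[...,1]*d,-d],-1)
    T=np.array(ci['pose']); W=P@T[:3,:3].T+T[:3,3]; W[d==0]=np.nan
    return img,d,W,T
def save(n,img): cv2.imwrite(f'pics/{n}.png',img[...,::-1])
E
python3 - <<'E'
from h import *
s=manip.sense(); print(s['time_s'],s['tool_pos'],s['ee_rot'],s['opening'])
ims=[]
for c in ['top','side']:
    img,d,W,T=cloud(c); ims.append(img); np.savez(f'{c}.npz',img=img,W=W,T=T)
    print(c,T)
    for t in ['stand','rack','washer_a','flat_ring','washer_a_nose','first_back','arbor_tip','glue_bottle','tape_measure','jar','wood_block']:
        for r in manip.find_in(c,t)[:3]:
            p=np.array(r['point']); print(t,round(r['p'],2),T[:3,:3]@p+T[:3,3])
save('top',ims[0]);save('side',ims[1])
E
```

```text
0.0 [ 228.43 -687.58  217.76] [[ 0.95  0.32 -0.  ]
 [ 0.32 -0.95  0.  ]
 [-0.   -0.   -1.  ]] 92.90631301575871
top [[  -0.01    0.99   -0.11  448.03]
 [  -1.     -0.01   -0.01  -41.74]
 [  -0.01    0.11    0.99 1109.17]
 [   0.      0.      0.      1.  ]]
stand 0.76 [443.93 123.53  11.47]
rack 0.56 [ 549.5  -191.46   12.13]
rack 0.4 [ 556.7  -202.95   88.53]
washer_a 0.91 [ 718.82 -278.97    7.38]
washer_a 0.61 [ 397.92 -210.96    4.44]
washer_a 0.58 [ 352.32 -359.23    7.69]
flat_ring 0.91 [ 568.09 -282.16   83.97]
flat_ring 0.48 [733.95  29.46  67.14]
washer_a_nose 0.59 [ 552.79 -119.62  101.22]
first_back 0.85 [446.37 122.82   9.43]
arbor_tip 0.89 [449.47 126.69  18.06]
glue_bottle 0.73 [ 551.24 -115.41   92.32]
glue_bottle 0.67 [729.89  29.83  64.77]
tape_measure 0.83 [702.59 -97.49  60.02]
jar 0.7 [736.49 230.87  55.96]
wood_block 0.65 [737.07 227.48  53.98]
side [[ -0.98   0.07  -0.2  350.31]
 [ -0.21  -0.41   0.89 856.62]
 [ -0.02   0.91   0.42 507.67]
 [  0.     0.     0.     1.  ]]
stand 0.88 [447.04 209.86  61.49]
stand 0.43 [ 531.76 -110.57   12.09]
rack 0.75 [ 531.39 -110.85   12.76]
rack 0.15 [446.41 211.65  62.9 ]
washer_a 0.81 [ 551.88 -119.14   74.5 ]
washer_a 0.75 [ 345.73 -346.63    9.68]
washer_a 0.73 [ 561.73 -207.3    97.88]
flat_ring 0.54 [ 555.87 -287.62  106.84]
washer_a_nose 0.55 [ 551.36 -121.02   74.9 ]
first_back 0.87 [447.19 212.    61.35]
arbor_tip 0.85 [441.71 209.94  61.38]
glue_bottle 0.95 [735.24  40.75  52.06]
glue_bottle 0.59 [ 548.76 -123.58   74.26]
tape_measure 0.94 [698.91 -79.72  35.81]
tape_measure 0.46 [ 550.46 -122.83   77.56]
jar 0.68 [735.04 247.68  41.54]
```

View pics/top.png

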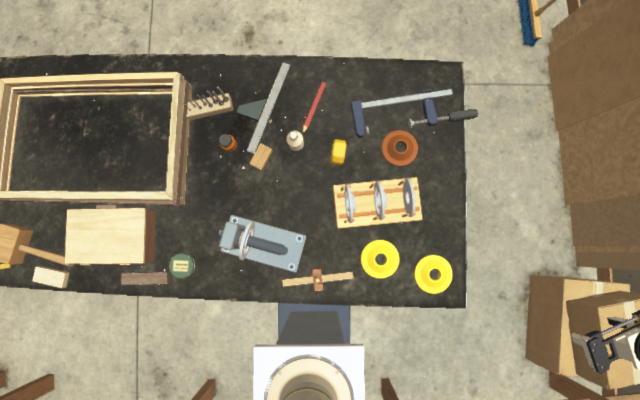

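View pics/side.png

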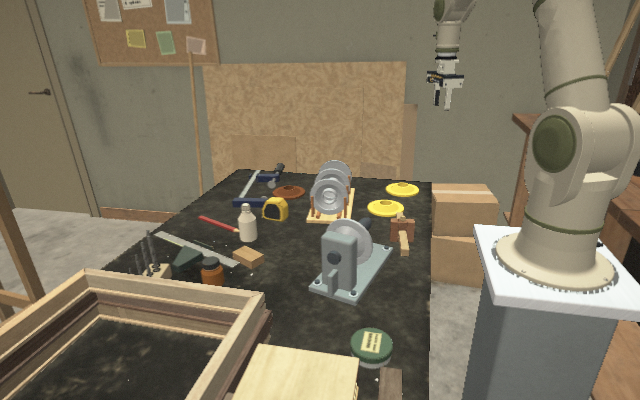

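Top: rack centred (378,203) with discs at columns 349/380/410; stand at (262,243), arbor pointing right to about (288,248). Side: the nearest disc is at (328,192). Next I'll zoom in and fit the geometry.

```bash
python3 - <<'E'
from h import *
a=np.load('top.npz');W=a['W'];img=a['img']
b=np.load('side.npz')
c1=cv2.resize(img[165:280,210:430],None,fx=3.6,fy=3.6,interpolation=cv2.INTER_CUBIC)[:300]
c1=cv2.resize(img[170:275,215:430],(790,386),interpolation=cv2.INTER_CUBIC)
c2=cv2.resize(b['img'][155:225,290:400],(330,210),interpolation=cv2.INTER_CUBIC)
c3=cv2.resize(b['img'][210:300,305:400],(285,210*1),interpolation=cv2.INTER_CUBIC)
o=np.zeros((600,800,3),np.uint8);o[:386,:790]=c1;o[388:598,:330]=c2;o[388:598,340:625]=c3;save('zoom',o)
x,y,z=W[...,0],W[...,1],W[...,2]
# rack board
m=(z>6)&(z<18)&(x>450)&(x<650)&(y>-350)&(y<-50)
print('board',cv2.minAreaRect(W[m][:,:2].astype(np.float32)))
m=(z>95)&(z<135)&(x>450)&(x<650)&(y>-350)&(y<-50)
P=W[m]; lab=np.digitize(P[:,1],[-245,-162])
for i in range(3):
    Q=P[lab==i]; print(len(Q),Q.mean(0),Q[:,2].max(),cv2.fitLine(Q[:,:2].astype(np.float32),cv2.DIST_HUBER,0,.01,.01).ravel())
m=(z>6)&(z<22)&(x>340)&(x<520)&(y>0)&(y<270)
print('base',cv2.minAreaRect(W[m][:,:2].astype(np.float32)),np.median(z[m]))
m=(z>95)&(z<115)&(x>340)&(x<520)&(y>-10)&(y<150)
Q=W[m];print('arbor',len(Q),Q.mean(0),Q.min(0),Q.max(0),cv2.fitLine(Q[:,:2].astype(np.float32),cv2.DIST_HUBER,0,.01,.01).ravel())
m=(z>120)&(z<150)&(x>340)&(x<520)&(y>-10)&(y<270)
Q=W[m];print(len(Q));print(Q[::8])
E
```

```text
board ((535.7315673828125, -192.71957397460938), (175.06016540527344, 284.22802734375), 3.920128583908081)
164 [ 566.28 -283.13  112.19] 126.51727124998581 [   1.      0.09  566.84 -282.1 ]
152 [ 559.97 -205.04  112.69] 129.38540911448888 [   1.      0.09  559.33 -204.05]
147 [ 553.84 -120.94  112.76] 126.45817576858678 [   1.      0.07  553.37 -120.11]
base ((425.57635498046875, 118.08451843261719), (262.56024169921875, 146.18055725097656), 73.96912384033203) 14.24844844221252
arbor 416 [442.06 103.29 103.73] [416.46  49.69  95.08] [508.05 149.56 113.29] [  0.32   0.95 440.49 100.68]
517
[[504.72 202.75 123.14]
 [499.25 206.72 128.22]
 [499.14 186.09 125.97]
 [496.57 203.85 129.  ]
 [496.27 182.43 130.28]
 [493.87 203.37 130.79]
 [493.69 182.52 129.8 ]
 [491.33 208.67 130.57]
 [491.07 187.42 131.25]
 [491.01 144.62 121.65]
 [488.68 193.53 127.63]
 [487.77 149.17 138.79]
 [486.12 201.23 128.43]
 [485.92 180.26 127.8 ]
 [483.5  203.59 129.45]
 [483.31 182.69 128.62]
 [481.05 212.11 126.99]
 [480.82 190.77 127.76]
 [480.18 147.52 133.67]
 [478.19 195.47 130.04]
 [477.37 150.88 142.9 ]

[... 356 characters left out ...]
05]
 [460.13 206.09 128.94]
 [460.01 184.33 120.55]
 [457.62 218.63 131.27]
 [457.45 195.96 127.18]
 [456.96 157.73 146.63]
 [454.95 208.43 129.89]
 [454.82 189.26 121.92]
 [454.45 155.25 133.4 ]
 [452.33 203.67 127.74]
 [451.92 163.01 145.86]
 [449.8  211.87 126.54]
 [449.62 190.12 129.27]
 [447.27 219.45 127.71]
 [447.09 198.93 125.37]
 [446.76 157.2  136.35]
 [444.57 206.24 127.71]
 [444.31 162.51 147.98]
 [442.06 213.32 130.77]
 [441.87 192.96 128.12]
 [439.51 218.6  130.59]
 [439.33 198.01 128.87]
 [436.81 218.11 122.35]
 [436.67 196.44 124.38]
 [434.16 203.92 126.06]
 [433.86 161.3  128.77]
 [429.   169.38 139.53]
 [426.22 163.18 132.06]
 [420.94 164.25 126.83]
 [413.15 172.81 123.36]]
```

View pics/zoom.png

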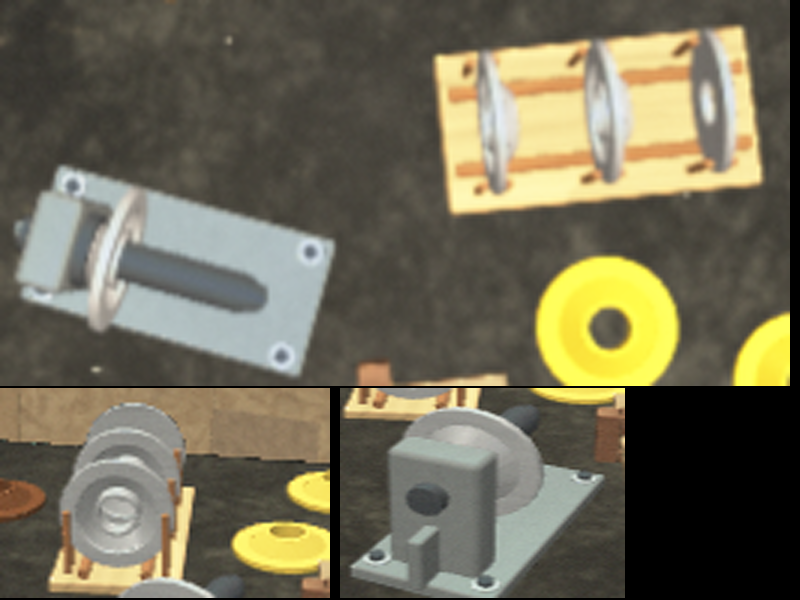

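Seen in the zoom: the two dished washers are in the left and middle slots, both with noses to the right (world −y). The flat ring is at the far right. The arbor's free end also points to about −y, so the middle washer keeps its facing and the last must be turned round. I'll look closer with the wrist camera.

```bash
cat >> h.py <<'E'
import json
from scipy.spatial.transform import Rotation as Ro
def Rdown(yaw_y):  # tool z down, tool y at azimuth yaw_y deg
    a=np.radians(yaw_y); y=np.array([np.cos(a),np.sin(a),0]); z=np.array([0,0,-1.]); return np.stack([np.cross(y,z),y,z],1)
def inc(pos,yaw):
    s=manip.sense(); R=np.array(s['ee_rot']); p=np.array(s['tool_pos'])
    d=R.T@(np.array(pos)-p); w=Ro.from_matrix(R.T@Rdown(yaw)).as_rotvec()
    print('t',round(s['time_s'],2),'pos',p,'yaw',np.degrees(np.arctan2(R[1,1],R[0,1])),'inc',d,w,'rows',max(np.linalg.norm(d)/41.7,np.degrees(np.linalg.norm(w))/7.16),'F',np.array(s['ft_force']),'q',np.array(s['joint_pos']),'op',s['opening'],s['grip_force'])
E
python3 - <<'E'
from h import *
s=manip.sense();T=np.array(manip.camera_info('wrist')['pose']);R=np.array(s['ee_rot'])
print('cam in tool',R.T@(T[:3,3]-s['tool_pos']));print(R.T@T[:3,:3],manip.camera_info('wrist')['fov_y'])
inc([540,-200,330],-85)
E
```

```text
cam in tool [  70.01    0.41 -166.64]
[[-0.    0.97  0.25]
 [ 1.    0.    0.  ]
 [ 0.    0.25 -0.97]] 67.69096569985008
t 1.2 pos [ 228.59 -688.    218.59] yaw -71.619683001803 inc [ 449.4  -364.92 -111.41] [-0.    0.    0.23] rows 14.137215891893096 F [ 0.47 -0.76 -0.6 ] q [ 1.17  0.6  -0.    1.6   0.    0.94 -0.08] op 93.38915822102565 0.0
```

send_rows(
  increments=[
    [0,32,-26,-8,0,0,0.02],
    [0,64,-52,-16,0,0,0.03],
    [0,96,-78,-24,0,0,0.05],
    [0,128,-104,-32,0,0,0.07],
    [0,160,-130,-40,0,0,0.08],
    [0,192,-156,-48,0,0,0.1],
    [0,224,-182,-56,0,0,0.12],
    [0,256,-208,-64,0,0,0.13],
    [0,288,-234,-72,0,0,0.15],
    [0,320,-260,-80,0,0,0.16],
  ],
)

```text
time_s: 2.03
tool_pos: [449.3, -341.3, 298.7]
ee_rot: [[0.987, 0.159, 0.0], [0.159, -0.987, -0.0], [0.0, 0.0, -1.0]]
ft_force: [0.3, 0.2, 0.4]
opening: 92.9
grip_force: 0.0
```

```bash
python3 -c "
from h import *
inc([540,-200,330],-85)"
```

```text
t 2.03 pos [ 449.27 -341.3   298.65] yaw -80.8486842489521 inc [ 112.06 -125.06  -31.36] [ 0.   -0.    0.07] rows 4.096411865098257 F [0.26 0.2  0.39] q [ 0.56  0.32 -0.02  1.88  0.01  0.94 -0.87] op 92.90448366045558 0.0
```

send_rows(
  increments=[
    [0.4,30,-30,-8,0,0,0.02],
    [0.4,60,-60,-16,0,0,0.04],
    [0.4,90,-90,-24,0,0,0.06],
    [0.4,112,-125,-31,0,0,0.07],
    [0.4,112,-125,-31,0,0,0.07],
    [0.4,112,-125,-31,0,0,0.07],
  ],
)

```text
time_s: 2.53
tool_pos: [540.6, -198.6, 329.5]
ee_rot: [[0.995, 0.097, 0.001], [0.097, -0.995, 0.001], [0.001, -0.0, -1.0]]
ft_force: [-0.5, -0.5, 1.2]
opening: 58.6
grip_force: 0.0
```

```bash
python3 - <<'E'
from h import *
inc([540,-200,330],-85)
img,d,W,T=cloud('wrist');np.savez('w1.npz',img=img,W=W,T=T);save('w1',img)
x,y,z=W[...,0],W[...,1],W[...,2]
m=(z>8)&(z<16)&(x>460)&(x<640)&(y>-350)&(y<-50)
print('board',cv2.minAreaRect(W[m][:,:2].astype(np.float32)),m.sum())
for lo,hi in [(-330,-245),(-245,-165),(-165,-80)]:
    m=(z>85)&(z<140)&(x>460)&(x<640)&(y>lo)&(y<hi); Q=W[m]
    if len(Q)<20: continue
    l=cv2.fitLine(Q[:,:2].astype(np.float32),cv2.DIST_HUBER,0,.01,.01).ravel()
    t=Q[Q[:,2]>np.percentile(Q[:,2],80)]
    # circle fit in (along,z) on upper silhouette
    print(len(Q),'line',l,'top pts mean',t.mean(0),'zmax',np.percentile(Q[:,2],[50,98]),'x range',Q[:,0].min(),Q[:,0].max())
    for zz in (90,100,110,118):
        S=Q[abs(Q[:,2]-zz)<4]; print(zz,len(S),np.percentile(S[:,0],[1,99]),np.percentile(S[:,0],[1,99]).mean(),np.median(S[:,1]))
E
```

```text
t 2.53 pos [ 540.61 -198.56  329.46] yaw -84.46111589316769 inc [-0.75  1.37 -0.54] [-0.   -0.    0.01] rows 0.07607157853451187 F [-0.45 -0.5   1.2 ] q [ 0.29  0.31 -0.05  1.81  0.02  1.02 -1.24] op 58.58114380476388 0.0
board ((560.517578125, -211.7127227783203), (127.30948638916016, 251.4207305908203), 4.53335428237915) 6587
818 line [   1.      0.08  560.87 -287.19] top pts mean [ 567.27 -289.49  123.92] zmax [112.26 125.17] x range 513.9769651856753 617.9393109470163
90 90 [517.93 617.81] 567.8706474617097 -285.73005486549823
100 130 [519.63 613.96] 566.7902574123717 -286.25199141558153
110 150 [526.23 606.9 ] 566.5672843792913 -286.9913088765129
118 210 [533.71 598.49] 566.1005611040832 -288.13080519977564
824 line [   1.      0.09  565.07 -209.94] top pts mean [ 560.55 -208.58  123.91] zmax [106.11 125.25] x range 508.2191677924486 611.7372275488564
90 129 [508.46 611.58] 560.0188935393523 -220.41787167532434
100 191 [513.29 607.72] 560.5041715703128 -215.20670985420782
110 91 [518.69 600.66] 559.6775372404559 -207.1822981733912
118 163 [528.09 592.75] 560.4189674053205 -207.6691738909414
1104 line [   1.      0.1   556.06 -127.28] top pts mean [ 554.   -124.25  123.17] zmax [104.41 124.97] x range 501.9010844714078 605.9948318275082
90 195 [502.68 604.62] 553.6483145913621 -134.64994247909107
100 242 [506.41 600.81] 553.609806413429 -130.48771312758686
110 140 [513.6  594.92] 554.2588249850941 -126.10885501504
118 197 [520.91 585.68] 553.2956893851813 -124.79873052490683
```

View pics/w1.png

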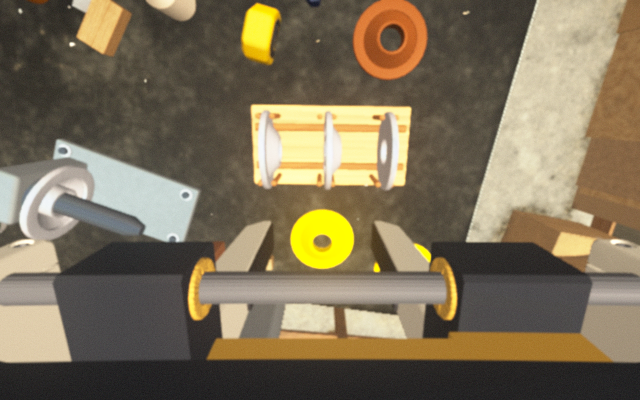

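w1 shows the rack at (330,145) with washers at columns 268 and 330 (noses right), the ring at 388, and the stand at (110,190). The board fit comes out at 127×251 mm, which agrees with the given size, and the disc tops are at 125 mm, also as given. Now I'll grasp the left washer.

```bash
python3 - <<'E'
from h import *
inc([553.3,-121,165],-85.5);inc([553.3,-121,113],-85.5)
from scipy.optimize import least_squares
def fit(W,tag):
    x,y,z=W[...,0],W[...,1],W[...,2]
    m=(z>80)&(z<112)&(x>380)&(x<470)&(y>20)&(y<125); P=W[m]
    def res(p):
        a=p[1];d=np.array([np.cos(a),np.sin(a)]);n=np.array([-d[1],d[0]])
        s=(P[:,:2]-[430,80])@n-p[0]; return np.hypot(s,P[:,2]-p[2])-15
    l=least_squares(res,[0,np.radians(-105),92],loss='soft_l1',f_scale=1.)
    d=np.array([np.cos(l.x[1]),np.sin(l.x[1])]);n=np.array([-d[1],d[0]])
    t=(P[:,:2]-[430,80])@d
    r=abs(l.fun)<3; print(tag,len(P),'off',l.x[0],'az',np.degrees(l.x[1]),'z',l.x[2],'pt',np.array([430,80])+n*l.x[0],'rms',np.sqrt(np.mean(l.fun[r]**2)),r.mean(),'t max',t[r].max(),np.percentile(t,[90,99]))
fit(np.load('w1.npz')['W'],'wrist');fit(np.load('top.npz')['W'],'top')
W=np.load('w1.npz')['W'];x,y,z=W[...,0],W[...,1],W[...,2]
m=(z>9)&(z<18)&(x>330)&(x<540)&(y>-20)&(y<260);print(cv2.minAreaRect(W[m][:,:2].astype(np.float32)),m.sum(),np.median(z[m]))
E
```

```text
t 2.58 pos [ 539.27 -201.11  329.07] yaw -84.65721045408029 inc [ 21.42 -78.5  164.05] [ 0.   -0.    0.01] rows 4.391367995194661 F [ 0.2  -0.41 -0.39] q [ 0.3   0.31 -0.05  1.81  0.02  1.02 -1.24] op 56.895923796806954 0.0
t 2.58 pos [ 539.27 -201.11  329.07] yaw -84.65721045408029 inc [ 21.41 -78.52 216.05] [ 0.   -0.    0.01] rows 5.536402847359792 F [ 0.2  -0.41 -0.39] q [ 0.3   0.31 -0.05  1.81  0.02  1.02 -1.24] op 56.895923796806954 0.0
wrist 1414 off 2.9308788704416475 az -107.9654344973928 z 91.63092773609824 pt [432.79  79.1 ] rms 1.0267469040434363 0.8988684582743989 t max 28.439543898143494 [23.86 32.06]
top 311 off 2.6794451316941212 az -107.07013746773285 z 91.4054687506476 pt [432.56  79.21] rms 1.23527903516393 0.8585209003215434 t max 24.158318887339806 [19.77 28.95]
((448.1045837402344, 123.97676849365234), (231.59410095214844, 109.86963653564453), 72.85140991210938) 6008 14.17516181391926
```

Note: the picture was taken while the arm was still settling, and I read the camera pose after it. I'll fix the helper and measure again from above washer A.

send_rows(
  increments=[
    [0.57,7,-26,34,0,0,0.01],
    [0.57,14,-52,67,0,0,0.01],
    [0.57,21,-78,100,0,0,0.01],
    [0.57,21,-78,100,0,0,0.01],
    [0.57,21,-78,100,0,0,0.01],
    [0.57,21,-78,100,0,0,0.01],
    [0.57,21,-78,100,0,0,0.01],
  ],
)

```text
time_s: 3.17
tool_pos: [553.1, -124.8, 230.1]
ee_rot: [[0.997, 0.078, 0.001], [0.078, -0.997, -0.001], [0.001, 0.001, -1.0]]
ft_force: [0.1, -0.7, 0.4]
opening: 39.9
grip_force: 0.0
```

```bash
sed -i "s/img,d=manip.get_image(name); ci=manip.camera_info(name)/ci=manip.camera_info(name); img,d=manip.get_image(name)/" h.py
cat > fits.py <<'E'
from h import *
from scipy.optimize import least_squares
def rack(W):
    x,y,z=W[...,0],W[...,1],W[...,2]
    m=(z>8)&(z<16)&(x>460)&(x<640)&(y>-350)&(y<-50)
    print('board',cv2.minAreaRect(W[m][:,:2].astype(np.float32)),m.sum())
    for lo,hi in [(-330,-245),(-245,-165),(-165,-80)]:
        Q=W[(z>85)&(z<140)&(x>460)&(x<640)&(y>lo)&(y<hi)]
        if len(Q)<50: continue
        t=Q[Q[:,2]>118]; print('disc',len(Q),t.mean(0),np.percentile(t[:,1],[5,95]),np.percentile(Q[:,2],98),[np.percentile(Q[abs(Q[:,2]-h)<4][:,0],[1,99]).mean() for h in (90,100,110,118)])
def stand(W):
    x,y,z=W[...,0],W[...,1],W[...,2]
    P=W[(z>80)&(z<112)&(x>380)&(x<470)&(y>20)&(y<125)]
    def res(p):
        d=np.array([np.cos(p[1]),np.sin(p[1])]);n=np.array([-d[1],d[0]])
        return np.hypot((P[:,:2]-[430,80])@n-p[0],P[:,2]-p[2])-15
    l=least_squares(res,[0,np.radians(-107),92],loss='soft_l1',f_scale=1.)
    d=np.array([np.cos(l.x[1]),np.sin(l.x[1])]);n=np.array([-d[1],d[0]])
    r=abs(l.fun)<3; print('arbor',len(P),'az',np.degrees(l.x[1]),'z',l.x[2],'pt',np.array([430,80])+n*l.x[0],'rms',np.sqrt(np.mean(l.fun[r]**2)),r.mean())
    m=(z>9)&(z<18)&(x>330)&(x<540)&(y>-20)&(y<260);print('base',cv2.minAreaRect(W[m][:,:2].astype(np.float32)),m.sum())
E
python3 - <<'E'
from fits import *
img,d,W,T=cloud('wrist');np.savez('w2.npz',img=img,W=W,T=T)
rack(W);stand(W)
inc([553.3,-121,113],-85.5)
E
```

```text
board ((561.9805908203125, -209.0485382080078), (126.17951202392578, 249.24179077148438), 4.958001136779785) 8981
disc 2391 [ 569.68 -285.68  122.2 ] [-290.27 -282.05] 125.00624624906995 [np.float64(569.5186692346726), np.float64(569.192277458917), np.float64(568.8207900050114), np.float64(568.9660465367942)]
disc 1485 [ 563.13 -204.57  122.4 ] [-209.   -200.69] 125.3179276193038 [np.float64(563.0289265732204), np.float64(561.8471346582719), np.float64(562.0814306366972), np.float64(562.086329240065)]
disc 1354 [ 556.1  -120.9   122.75] [-125.34 -116.61] 125.54051308320223 [np.float64(562.8916664463928), np.float64(555.0059886866819), np.float64(554.692110755135), np.float64(554.7152314555013)]
arbor 819 az -105.95322652106485 z 92.39263172021492 pt [433.83  78.91] rms 0.7244795929010339 0.9987789987789988
base ((456.2980651855469, 124.70201110839844), (229.98593139648438, 93.8792953491211), 73.53449249267578) 6479
t 3.22 pos [ 553.17 -124.59  230.23] yaw -85.54325795094456 inc [  0.19  -3.72 117.23] [ 0. -0. -0.] rows 2.8126563710558417 F [-0.13  0.09  0.3 ] q [ 0.17  0.4  -0.07  1.95  0.04  0.79 -1.41] op 39.81462253296365 0.0
```

send_rows(
  increments=[
    [0.57,2,-4,35,0,0,0],
    [0.57,2,-4,70,0,0,0],
    [0.57,2,-4,95,0,0,0],
    [0.57,2,-4,110,0,0,0],
    [0.57,2,-4,117,0,0,0],
    [0.57,2,-4,117,0,0,0],
    [0.57,2,-4,117,0,0,0],
    [0.75,2,-4,117,0,0,0],
    [0.85,2,-4,117,0,0,0],
  ],
  force=40,
)

```text
time_s: 3.97
tool_pos: [555.4, -118.5, 113.4]
ee_rot: [[0.997, 0.08, 0.002], [0.08, -0.997, -0.0], [0.002, 0.001, -1.0]]
ft_force: [0.8, -0.5, 0.2]
opening: 31.1
grip_force: 0.0
```

send_rows(
  increments=[
    [1,0,0,0,0,0,0],
    [1,0,0,0,0,0,0],
    [1,0,0,0,0,0,0],
    [1,0,0,0,0,0,0],
  ],
  force=40,
)

```text
time_s: 4.3
tool_pos: [554.7, -118.0, 112.3]
ee_rot: [[0.997, 0.081, 0.0], [0.081, -0.997, -0.0], [0.0, 0.0, -1.0]]
ft_force: [-0.5, 0.3, 2.1]
opening: 7.5
grip_force: 40.0
```

send_rows(
  increments=[
    [1,0,0,-15,0,0,0],
    [1,0,0,-45,0,0,0],
    [1,0,0,-80,0,0,0],
    [1,0,0,-115,0,0,0],
    [1,-20,-20,-120,0,0,0.04],
    [1,-50,-45,-120,0,0,0.12],
    [1,-80,-70,-120,0,0,0.2],
    [1,-110,-90,-120,0,0,0.28],
    [1,-130,-105,-120,0,0,0.36],
    [1,-150,-118,-120,0,0,0.36],
  ],
)

```text
time_s: 5.13
tool_pos: [393.4, -11.7, 231.8]
ee_rot: [[0.96, -0.28, -0.001], [-0.28, -0.96, 0.0], [-0.001, 0.0, -1.0]]
ft_force: [0.9, 0.1, -2.3]
opening: 7.3
grip_force: 40.0
```

send_rows(
  increments=[
    [1,0,0,0,0,0,0],
    [1,0,0,0,0,0,0],
    [1,0,0,0,0,0,0],
    [1,0,0,0,0,0,0],
  ],
)

```text
time_s: 5.47
tool_pos: [396.6, -12.9, 232.0]
ee_rot: [[0.961, -0.276, 0.001], [-0.276, -0.961, -0.0], [0.001, -0.0, -1.0]]
ft_force: [-0.2, -0.0, -2.9]
opening: 7.6
grip_force: 40.0
```

```bash
python3 - <<'E'
from fits import *
img,d,W,T=cloud('wrist');np.savez('w3.npz',img=img,W=W,T=T);save('w3',img)
stand(W)
inc([410,-5,134],-106)
E
```

```text
arbor 2245 az -107.11359593891737 z 92.06343844754008 pt [432.79  79.14] rms 0.8512765597376353 0.8864142538975501
base ((430.6533203125, 119.49014282226562), (253.95303344726562, 138.57794189453125), 74.13549041748047) 8438
t 5.52 pos [396.42 -12.99 231.9 ] yaw -106.0399801146639 inc [ 10.82 -11.43  97.91] [-0. -0. -0.] rows 2.3780292590737635 F [ 0.28 -0.18 -2.96] q [-0.08  0.19 -0.03  2.29  0.01  0.67 -1.97] op 7.84338324642736 39.99618083238602
```

View pics/w3.png

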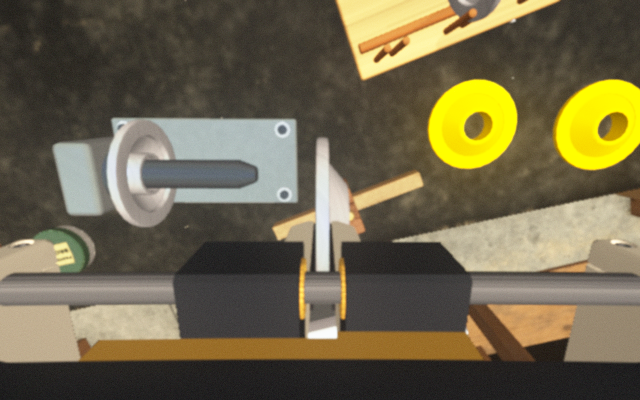

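w3 shows washer A held at (325,200), nose right, and the stand's arbor from (145,173) to its tip at (257,174). I'll refit the arbor on its full-diameter part only.

```bash
python3 - <<'E'
from h import *
from scipy.optimize import least_squares
d0=np.array([np.cos(np.radians(-107)),np.sin(np.radians(-107))])
n0=np.array([-d0[1],d0[0]])
for f in ['w2','w3','top']:
    W=np.load(f+'.npz')['W'].reshape(-1,3); W=W[np.isfinite(W[:,0])]
    q=W[:,:2]-[432.8,79.1]; t=q@d0; s=q@n0
    P=W[(abs(t)<28)&(abs(s)<20)&(W[:,2]>78)&(W[:,2]<112)]
    def res(p):
        d=np.array([np.cos(p[1]),np.sin(p[1])]);n=np.array([-d[1],d[0]])
        return np.hypot((P[:,:2]-[432.8,79.1])@n-p[0],P[:,2]-p[2])-15
    l=least_squares(res,[0,np.radians(-107),92],loss='soft_l1',f_scale=.7)
    tip=W[(t>15)&(t<60)&(abs(s)<16)&(W[:,2]>80)&(W[:,2]<112)]
    tt=(tip[:,:2]-[432.8,79.1])@d0
    b=W[(W[:,2]>11)&(W[:,2]<17)&(abs(s)<65)&(t>-140)&(t<90)]
    # fixed washer rim top
    r=W[(W[:,2]>118)&(t>-100)&(t<-30)&(abs(s)<50)]; tr=(r[:,:2]-[432.8,79.1])@d0
    print(f,len(P),l.x[0],np.degrees(l.x[1]),l.x[2],'tipmax',np.percentile(tt,[98,99.8]),cv2.minAreaRect(b[:,:2].astype(np.float32)),'fixed rim t',np.percentile(tr,[5,50,90,98]))
W=np.load('w3.npz')['W'].reshape(-1,3)
T=np.load('w3.npz')['T']
P=W[(W[:,2]>100)&(W[:,2]<230)&(np.hypot(W[:,0]-396,W[:,1]+13)<60)]
d=np.array([np.cos(np.radians(-106)),np.sin(np.radians(-106))]);n=np.array([-d[1],d[0]])
q=(P[:,:2]-[396.4,-13])
s=q@n;print('held lateral',np.percentile(s,[1,50,98,99.9]),'z',np.percentile(P[:,2],[1,50,99]))
E
```

```text
Traceback (most recent call last):
IndexError: index -1 is out of bounds for axis 0 with size 0
```

```bash
python3 - <<'E'
from h import *
from scipy.optimize import least_squares
d0=np.array([np.cos(np.radians(-107)),np.sin(np.radians(-107))])
n0=np.array([-d0[1],d0[0]])
pc=lambda a,q: np.percentile(a,q) if len(a) else None
for f in ['w2','w3','top']:
    W=np.load(f+'.npz')['W'].reshape(-1,3); W=W[np.isfinite(W[:,0])]
    q=W[:,:2]-[432.8,79.1]; t=q@d0; s=q@n0
    P=W[(abs(t)<28)&(abs(s)<20)&(W[:,2]>78)&(W[:,2]<112)]
    def res(p):
        d=np.array([np.cos(p[1]),np.sin(p[1])]);n=np.array([-d[1],d[0]])
        return np.hypot((P[:,:2]-[432.8,79.1])@n-p[0],P[:,2]-p[2])-15
    l=least_squares(res,[0,np.radians(-107),92],loss='soft_l1',f_scale=.7)
    tt=t[(t>15)&(t<60)&(abs(s)<16)&(W[:,2]>80)&(W[:,2]<112)]
    b=W[(W[:,2]>11)&(W[:,2]<17)&(abs(s)<65)&(t>-140)&(t<90)]
    tr=t[(W[:,2]>118)&(t>-100)&(t<-30)&(abs(s)<50)]
    print(f,len(P),l.x[0],np.degrees(l.x[1]),l.x[2],'tipmax',pc(tt,[98,99.8]),cv2.minAreaRect(b[:,:2].astype(np.float32)),'fixed rim t',pc(tr,[5,50,90,98]))
W=np.load('w3.npz')['W'].reshape(-1,3)
P=W[(W[:,2]>100)&(W[:,2]<230)&(np.hypot(W[:,0]-396,W[:,1]+13)<60)]
d=np.array([np.cos(np.radians(-106)),np.sin(np.radians(-106))]);n=np.array([-d[1],d[0]])
s=(P[:,:2]-[396.4,-13])@n;print('held lateral',pc(s,[1,50,98,99.9]),'z',pc(P[:,2],[1,50,99]))
E
```

```text
w2 222 1.741870444996575 -104.11755207761031 92.46143415824879 tipmax None ((452.6778564453125, 112.37076568603516), (203.94186401367188, 93.7402572631836), 73.63155364990234) fixed rim t [-85.47 -79.81 -78.23 -77.74]
w3 1571 0.07053381478548239 -107.8126471460961 92.0195778096075 tipmax [30.65 30.76] ((436.52655029296875, 104.69978332519531), (228.1013641357422, 119.75862884521484), 73.06751251220703) fixed rim t [-84.41 -78.51 -77.5  -77.02]
top 223 -0.2699625288003089 -108.02092578812608 91.21749217091036 tipmax [29.62 29.81] ((443.1907043457031, 114.73432922363281), (204.28131103515625, 110.45011901855469), 73.95694732666016) fixed rim t [-92.98 -81.56 -78.77 -78.12]
held lateral [ 2.17 24.16 53.77 54.68] z [191.71 214.81 229.7 ]
```

The arbor passes through (432.8,79.1) at stand x≈99, azimuth −107.3°, axis z 92.0. The tip and the fixed washer's back both land where the given sizes put them. The held washer's lateral offset is about 0.

```bash
cat >> h.py <<'E'
def ax(X): return np.array([432.8,79.1])+(X-99)*np.array([-.2974,-.9548])
E
python3 - <<'E'
from h import *
inc([*ax(160),134],-107.3)
E
```

```text
t 5.52 pos [396.42 -12.99 231.9 ] yaw -106.0399801146639 inc [  8.15 -37.57  97.91] [-0.   -0.    0.02] rows 2.5223821700333637 F [ 0.28 -0.18 -2.96] q [-0.08  0.19 -0.03  2.29  0.01  0.67 -1.97] op 7.84338324642736 39.99618083238602
```

send_rows(
  increments=[
    [1,4,-15,30,0,0,0.01],
    [1,8,-30,60,0,0,0.02],
    [1,8,-37.5,85,0,0,0.022],
    [1,8,-37.5,98,0,0,0.022],
    [1,8,-37.5,98,0,0,0.022],
    [1,8,-37.5,98,0,0,0.022],
    [1,8,-37.5,98,0,0,0.022],
    [1,8,-37.5,98,0,0,0.022],
  ],
)

```text
time_s: 6.18
tool_pos: [414.2, 20.9, 134.9]
ee_rot: [[0.955, -0.298, 0.002], [-0.298, -0.955, 0.0], [0.002, -0.001, -1.0]]
ft_force: [0.3, 0.5, -2.8]
opening: 7.9
grip_force: 40.0
```

```bash
python3 - <<'E'
from h import *
img,d,W,T=cloud('side');save('s2',cv2.resize(img[180:300,290:410],(600,600),interpolation=cv2.INTER_CUBIC))
inc([*ax(134),134],-107.3)
inc([*ax(54),134],-107.3)
E
```

```text
t 6.23 pos [414.23  20.98 134.93] yaw -107.30369702550274 inc [  0.45 -26.01   0.95] [-0. -0. -0.] rows 0.624309117406934 F [-0.49  1.32 -2.85] q [-0.16  0.38 -0.03  2.37  0.03  0.39 -2.1 ] op 7.748195487590014 39.996313601732254
t 6.23 pos [414.23  20.98 134.93] yaw -107.30369702550274 inc [   0.44 -106.02    1.02] [-0. -0. -0.] rows 2.5424888463998787 F [-0.49  1.32 -2.85] q [-0.16  0.38 -0.03  2.37  0.03  0.39 -2.1 ] op 7.748195487590014 39.996313601732254
```

send_rows(
  increments=[
    [1,0.4,-10,1,0,0,0],
    [1,0.4,-18,1,0,0,0],
    [1,0.4,-26,1,0,0,0],
    [1,0.4,-32,1,0,0,0],
    [1,0.4,-38,1,0,0,0],
    [1,0.4,-44,1,0,0,0],
    [1,0.4,-44,1,0,0,0],
  ],
)

```text
time_s: 6.82
tool_pos: [427.6, 64.6, 133.0]
ee_rot: [[0.955, -0.295, 0.001], [-0.295, -0.955, 0.0], [0.0, -0.001, -1.0]]
ft_force: [-0.2, -0.1, -3.2]
opening: 7.5
grip_force: 40.0
```

send_rows(
  increments=[
    [1,0,-8,0,0,0,0],
    [1,0,-16,0,0,0,0],
    [1,0,-24,0,0,0,0],
    [1,0,-32,0,0,0,0],
    [1,0,-40,0,0,0,0],
    [1,0,-48,0,0,0,0],
    [1,0,-56,0,0,0,0],
    [1,0,-61,0,0,0,0],
    [1,0,-61,0,0,0,0],
    [1,0,-61,0,0,0,0],
  ],
)

```text
time_s: 7.65
tool_pos: [445.0, 121.6, 132.9]
ee_rot: [[0.955, -0.296, -0.0], [-0.296, -0.955, -0.0], [-0.0, 0.0, -1.0]]
ft_force: [-0.2, -0.4, -2.5]
opening: 7.6
grip_force: 40.0
```

```bash
python3 - <<'E'
from h import *
inc([*ax(54),131.5],-107.3)
E
```

```text
t 7.65 pos [444.98 121.56 132.88] yaw -107.22742971983374 inc [ 1.   -0.84  1.38] [0. 0. 0.] rows 0.045657139499873114 F [-0.18 -0.39 -2.54] q [-0.38  0.43 -0.01  2.27  0.01  0.44 -2.27] op 7.602136881663265 39.99622464179993
```

send_rows(
  increments=[
    [1,0,0,1,0,0,0],
    [1,0,0,2,0,0,0],
    [0.9,0,0,2,0,0,0],
    [0.8,0,0,2,0,0,0],
    [0.79,0,0,2,0,0,0],
    [0.79,0,0,2,0,0,0],
    [0.79,0,0,-10,0,0,0],
    [0.79,0,0,-40,0,0,0],
    [0.79,0,0,-80,0,0,0],
    [0.79,0,0,-110,0,0,0],
  ],
)

```text
time_s: 8.48
tool_pos: [445.0, 121.2, 245.0]
ee_rot: [[0.955, -0.297, -0.0], [-0.297, -0.955, 0.0], [-0.0, -0.0, -1.0]]
ft_force: [0.6, 0.5, -0.1]
opening: 19.5
grip_force: 0.0
```

```bash
python3 - <<'E'
from h import *
img,d,W,T=cloud('side');save('s3',cv2.resize(img[180:300,290:410],(600,600),interpolation=cv2.INTER_CUBIC))
inc([560,-204.5,230],-85.2)
E
```

```text
t 8.53 pos [447.26 121.94 249.69] yaw -107.29132912980883 inc [204.56 278.26  19.59] [-0.   -0.01 -0.39] rows 8.295368970498908 F [2.19 0.18 4.7 ] q [-0.38  0.24 -0.01  2.15  0.    0.75 -2.27] op 19.72833965766931 0.0
```

View pics/s3.png

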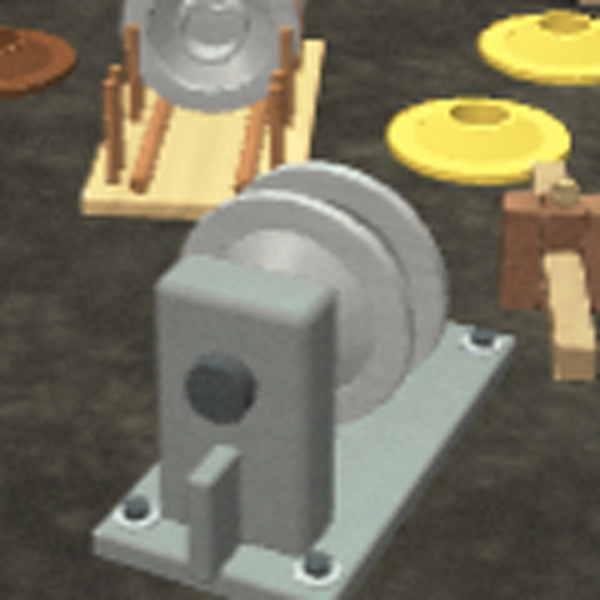

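s3: washer A hangs on the arbor behind the fixed washer at about (400,220), upright. Now for washer B.

send_rows(
  increments=[
    [0.6,20,28,0,0,0,-0.04],
    [0.6,41,56,4,0,0,-0.08],
    [0.57,62,84,8,0,0,-0.12],
    [0.57,83,112,12,0,0,-0.16],
    [0.57,104,140,16,0,0,-0.2],
    [0.57,125,168,20,0,0,-0.24],
    [0.57,146,196,20,0,0,-0.28],
    [0.57,167,224,20,0,0,-0.32],
    [0.57,188,252,20,0,0,-0.36],
    [0.57,206,278,20,0,0,-0.386],
  ],
)

```text
time_s: 9.37
tool_pos: [559.7, -207.5, 222.7]
ee_rot: [[0.996, 0.086, -0.0], [0.086, -0.996, -0.0], [-0.0, 0.0, -1.0]]
ft_force: [0.7, 0.3, 0.5]
opening: 40.1
grip_force: 0.0
```

send_rows(
  increments=[
    [0.57,0,0,0,0,0,0],
    [0.57,0,0,0,0,0,0],
    [0.57,0,0,0,0,0,0],
    [0.57,0,0,0,0,0,0],
    [0.57,0,0,0,0,0,0],
  ],
)

```text
time_s: 9.78
tool_pos: [559.2, -203.6, 223.0]
ee_rot: [[0.996, 0.087, -0.0], [0.087, -0.996, 0.0], [-0.0, -0.0, -1.0]]
ft_force: [0.4, 0.7, 0.2]
opening: 39.8
grip_force: 0.0
```

```bash
python3 - <<'E'
from fits import *
img,d,W,T=cloud('wrist');rack(W)
inc([562.1,-204.8,112.5],-85.2)
E
```

```text
board ((561.9281616210938, -208.82736206054688), (126.37748718261719, 251.0889892578125), 4.926074504852295) 11293
disc 1611 [ 569.9  -286.05  122.53] [-290.5 -282.1] 125.41095755104047 [np.float64(569.4349946223688), np.float64(568.8979140438347), np.float64(568.7119825795169), np.float64(568.9556515368512)]
disc 1403 [ 563.42 -205.52  122.85] [-209.63 -201.47] 125.43161595490528 [np.float64(572.9716325107436), np.float64(562.3585707338359), np.float64(562.0573705646016), np.float64(561.8980317380652)]
t 9.83 pos [ 559.34 -203.78  223.12] yaw -85.03787664576407 inc [  2.66   1.28 110.62] [-0. -0.  0.] rows 2.6536855986898926 F [ 1.09 -0.75 -0.32] q [ 0.27  0.44 -0.02  1.9   0.01  0.8  -1.24] op 40.11483539049571 0.0
```

send_rows(
  increments=[
    [0.57,2.7,1.5,35,0,0,0],
    [0.57,2.7,1.5,70,0,0,0],
    [0.57,2.7,1.5,95,0,0,0],
    [0.57,2.7,1.5,106,0,0,0],
    [0.57,2.7,1.5,110.5,0,0,0],
    [0.57,2.7,1.5,110.5,0,0,0],
    [0.57,2.7,1.5,110.5,0,0,0],
    [0.57,2.7,1.5,110.5,0,0,0],
  ],
)

```text
time_s: 10.5
tool_pos: [563.1, -206.6, 114.0]
ee_rot: [[0.996, 0.085, 0.002], [0.085, -0.996, -0.001], [0.002, 0.001, -1.0]]
ft_force: [-0.3, -0.1, 0.1]
opening: 39.9
grip_force: 0.0
```

send_rows(
  increments=[
    [0.75,-0.5,-1,1,0,0,0],
    [0.85,-0.5,-1,1,0,0,0],
    [1,-0.5,-1,1,0,0,0],
    [1,-0.5,-1,1,0,0,0],
    [1,-0.5,-1,1,0,0,0],
    [1,-0.5,-1,1,0,0,0],
    [1,-0.5,-1,1,0,0,0],
  ],
  force=40,
)

```text
time_s: 11.08
tool_pos: [561.6, -205.0, 111.6]
ee_rot: [[0.996, 0.085, -0.0], [0.085, -0.996, 0.001], [-0.0, -0.001, -1.0]]
ft_force: [0.2, 1.9, 3.1]
opening: 7.1
grip_force: 39.9
```

```bash
python3 - <<'E'
from h import *
inc([562.1,-205.2,113],-85.2)
E
```

```text
t 11.08 pos [ 561.62 -204.98  111.56] yaw -85.12296014750495 inc [ 0.46  0.26 -1.44] [-0.  0.  0.] rows 0.03674173644396892 F [0.24 1.92 3.12] q [ 0.27  0.58 -0.02  1.99  0.02  0.57 -1.25] op 7.102762115296373 39.85808528959751
```

send_rows(
  increments=[
    [1,0,0,-15,0,0,0],
    [1,0,0,-45,0,0,0],
    [1,0,0,-80,0,0,0],
    [1,0,0,-115,0,0,-0.05],
    [1,-15,-20,-125,0,0,-0.17],
    [1,-35,-50,-125,0,0,-0.29],
    [1,-58,-84,-125,0,0,-0.41],
    [1,-80,-118,-125,0,0,-0.53],
    [1,-100,-150,-125,0,0,-0.65],
    [1,-118,-182,-125,0,0,-0.77],
  ],
)

```text
time_s: 11.92
tool_pos: [426.6, -33.3, 236.3]
ee_rot: [[0.652, 0.758, -0.001], [0.758, -0.652, -0.001], [-0.001, -0.0, -1.0]]
ft_force: [1.2, 0.8, -1.5]
opening: 7.4
grip_force: 39.9
```

```bash
python3 - <<'E'
from h import *
inc([*ax(185),236],72.7)
E
```

```text
t 11.92 pos [426.56 -33.29 236.35] yaw -40.70150833685477 inc [ 10.34 -34.41   0.34] [-0.    0.   -1.98] rows 15.838200252727216 F [ 1.22  0.84 -1.5 ] q [ 0.17  0.23 -0.27  2.21  0.1   0.71 -0.88] op 7.418767491228554 39.883871376514435
```

send_rows(
  increments=[
    [1,2,-10,0,0,0,-0.12],
    [1,5,-20,0,0,0,-0.24],
    [1,10,-34,0,0,0,-0.36],
    [1,10,-34,0,0,0,-0.48],
    [1,10,-34,0,0,0,-0.6],
    [1,10,-34,0,0,0,-0.72],
    [1,10,-34,0,0,0,-0.84],
    [1,10,-34,0,0,0,-0.96],
    [1,10,-34,0,0,0,-1.08],
    [1,10,-34,0,0,0,-1.2],
  ],
)

```text
time_s: 12.75
tool_pos: [409.2, -4.5, 236.3]
ee_rot: [[-0.47, 0.882, -0.0], [0.882, 0.47, -0.0], [0.0, -0.001, -1.0]]
ft_force: [-0.3, -0.3, -2.4]
opening: 7.8
grip_force: 39.9
```

```bash
python3 - <<'E'
from h import *
inc([*ax(165),233],72.7)
E
```

```text
t 12.75 pos [409.24  -4.51 236.3 ] yaw 28.06231596232168 inc [16.32 13.15  3.29] [-0.   -0.   -0.78] rows 6.234314643498198 F [-0.28 -0.3  -2.37] q [ 0.33  0.23 -0.54  2.24  0.18  0.71  0.15] op 7.755472930670275 39.88497108221054
```

send_rows(
  increments=[
    [1,2,2,1,0,0,-0.12],
    [1,5,5,2,0,0,-0.24],
    [1,9,8,3,0,0,-0.36],
    [1,13,11,3,0,0,-0.48],
    [1,16,13,3,0,0,-0.6],
    [1,16,13,3,0,0,-0.72],
    [1,16,13,3,0,0,-0.78],
    [1,16,13,3,0,0,-0.78],
    [1,16,13,3,0,0,-0.78],
    [1,16,13,3,0,0,-0.78],
  ],
)

```text
time_s: 13.58
tool_pos: [413.5, 15.7, 233.4]
ee_rot: [[-0.952, 0.305, -0.0], [0.305, 0.952, -0.0], [0.0, -0.0, -1.0]]
ft_force: [0.0, -0.3, -1.8]
opening: 8.1
grip_force: 39.9
```

```bash
python3 - <<'E'
from h import *
img,d,W,T=cloud('wrist');save('w5',img)
W=W.reshape(-1,3); W=W[np.isfinite(W[:,0])]
p=np.array(manip.sense()['tool_pos']); dd=np.array([-.2974,-.9548]);n=np.array([-dd[1],dd[0]])
q=W[:,:2]-p[:2]
P=(W[:,2]>120)&(W[:,2]<p[2]-3)&(abs(q@dd)<25)&(np.hypot(*q.T)<62)
print('lat',np.percentile((q@n)[P],[.1,2,50,98,99.9]))
q2=W[:,:2]-ax(99); t=q2@dd;s=q2@n
r=(W[:,2]>118)&(W[:,2]<150)&(t>-100)&(t<20)&(abs(s)<50); print('rims X',np.histogram(99+t[r],bins=np.arange(0,80,4)))
inc([*ax(165),134],72.7)
E
```

```text
lat [-54.51 -53.53 -23.17  -3.1    0.35]
rims X (array([   0,    0,    0,  231,  481, 1023,    0,    0,    0,    0,    0,
          0,   10,  390, 1006,  252,  102,    0,    0]), array([ 0,  4,  8, 12, 16, 20, 24, 28, 32, 36, 40, 44, 48, 52, 56, 60, 64,
       68, 72, 76]))
t 13.63 pos [413.5   15.79 233.42] yaw 72.29937236494119 inc [ 0.39  0.2  99.42] [-0.   -0.   -0.01] rows 2.384132111301487 F [ 1.19 -0.35 -2.41] q [ 0.42  0.27 -0.73  2.23  0.27  0.73  0.77] op 7.460087327972038 39.88506719470024
```

View pics/w5.png

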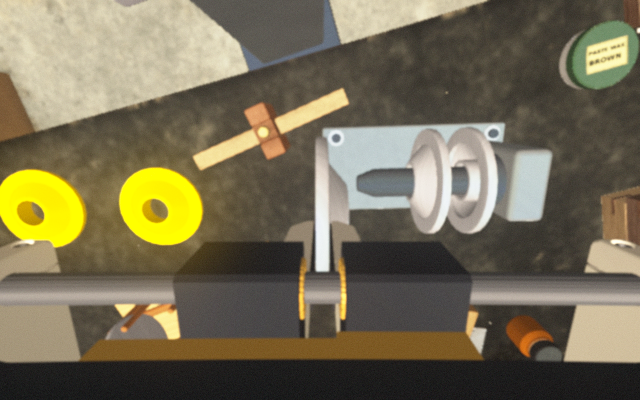

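w5: washer B is held at (325,200) with its nose towards the stand. On the arbor, A's rim spans X≈52–60, facing correctly: its back faces the fixed washer's back. I'll descend and thread B.

send_rows(
  increments=[
    [1,0.4,0,30,0,0,-0.007],
    [1,0.4,0,60,0,0,-0.007],
    [1,0.4,0,85,0,0,-0.007],
    [1,0.4,0,99,0,0,-0.007],
    [1,0.4,0,99,0,0,-0.007],
    [1,0.4,0,99,0,0,-0.007],
    [1,0.4,0,99,0,0,-0.007],
    [1,0.4,0,99,0,0,-0.007],
  ],
)

```text
time_s: 14.3
tool_pos: [413.9, 16.2, 135.5]
ee_rot: [[-0.955, 0.296, 0.002], [0.296, 0.955, -0.0], [-0.002, 0.001, -1.0]]
ft_force: [-0.7, -0.2, -2.0]
opening: 7.3
grip_force: 39.9
```

```bash
python3 - <<'E'
from h import *
inc([*ax(97),133.5],72.7)
E
```

```text
t 14.3 pos [413.92  16.17 135.49] yaw 72.79432336299502 inc [ 0.58 67.7   2.03] [0. 0. 0.] rows 1.624213568619138 F [-0.66 -0.16 -1.98] q [ 0.26  0.43 -0.58  2.34  0.51  0.48  0.53] op 7.320169824439327 39.88500818610191
```

send_rows(
  increments=[
    [1,0.5,8,2,0,0,0],
    [1,0.5,15,2,0,0,0],
    [1,0.5,22,2,0,0,0],
    [1,0.5,28,2,0,0,0],
    [1,0.5,34,2,0,0,0],
    [1,0.5,40,2,0,0,0],
    [1,0.5,40,2,0,0,0],
  ],
)

```text
time_s: 14.88
tool_pos: [425.2, 56.0, 132.6]
ee_rot: [[-0.956, 0.294, 0.001], [0.294, 0.956, 0.001], [-0.0, 0.001, -1.0]]
ft_force: [0.2, 0.2, -3.2]
opening: 7.9
grip_force: 39.9
```

send_rows(
  increments=[
    [1,-0.3,7,0,0,0,0],
    [1,-0.3,14,0,0,0,0],
    [1,-0.3,20,0,0,0,0],
    [1,-0.3,26,0,0,0,0],
    [1,-0.3,26,0,0,0,0],
    [1,-0.3,26,0,0,0,0],
    [1,-0.3,26,2,0,0,0],
    [1,-0.3,26,2,0,0,0],
  ],
)

```text
time_s: 15.55
tool_pos: [432.5, 78.8, 130.6]
ee_rot: [[-0.955, 0.296, 0.0], [0.296, 0.955, -0.001], [-0.0, -0.0, -1.0]]
ft_force: [-1.0, -1.4, 4.4]
opening: 7.4
grip_force: 40.0
```

```bash
python3 - <<'E'
from h import *
inc([*ax(97),131.5],72.7)
E
```

```text
t 15.55 pos [432.46  78.84 130.61] yaw 72.8079162976422 inc [-0.26  2.34 -0.9 ] [-0.  0.  0.] rows 0.06050654725919216 F [-1.05 -1.4   4.43] q [ 0.11  0.46 -0.56  2.29  0.51  0.51  0.41] op 7.394999881957856 39.98267814517021
```

send_rows(
  increments=[
    [0.9,0,0,0,0,0,0],
    [0.8,0,0,0,0,0,0],
    [0.79,0,0,0,0,0,0],
    [0.79,0,0,0,0,0,0],
    [0.79,0,0,-12,0,0,0],
    [0.79,0,0,-40,0,0,0],
    [0.79,0,0,-75,0,0,0],
    [0.6,0,-15,-100,0,0,0.12],
    [0.3,0,-30,-100,0,0,0.24],
    [0,0,-45,-100,0,0,0.36],
  ],
)

```text
time_s: 16.38
tool_pos: [419.8, 35.7, 231.9]
ee_rot: [[-0.786, 0.618, 0.003], [0.618, 0.786, 0.0], [-0.003, 0.002, -1.0]]
ft_force: [0.4, -0.5, -0.2]
opening: 35.1
grip_force: 0.0
```

```bash
python3 - <<'E'
from h import *
inc([*ax(145),230],-17.3)
E
```

```text
t 16.38 pos [419.82  35.67 231.92] yaw 51.839150257094225 inc [ 0.25 -0.82  1.92] [0.   0.   1.21] rows 9.65631628227056 F [ 0.38 -0.52 -0.24] q [ 0.29  0.27 -0.62  2.22  0.24  0.72  0.41] op 35.141797420197356 0.0
```

send_rows(
  increments=[
    [0,0,0,0,0,0,0.12],
    [0,0,0,0,0,0,0.24],
    [0,0,0,0,0,0,0.36],
    [0,0,0,0,0,0,0.48],
    [0,0,0,0,0,0,0.6],
    [0,0,0,0,0,0,0.72],
    [0,0,0,0,0,0,0.84],
    [0,0,0,0,0,0,0.96],
    [0,0,0,0,0,0,1.08],
    [0,0,0,0,0,0,1.21],
  ],
)

```text
time_s: 17.22
tool_pos: [419.1, 36.1, 230.4]
ee_rot: [[0.295, 0.955, -0.0], [0.955, -0.295, -0.0], [-0.0, -0.0, -1.0]]
ft_force: [0.3, 0.9, 1.0]
opening: 92.7
grip_force: 0.0
```

send_rows(
  increments=[
    [0,0,0,0,0,0,0],
    [0,0,0,0,0,0,0],
    [0,0,0,0,0,0,0],
    [0,0,0,0,0,0,0],
  ],
)

```text
time_s: 17.55
tool_pos: [419.2, 36.2, 230.5]
ee_rot: [[0.287, 0.958, -0.0], [0.958, -0.287, 0.0], [0.0, -0.0, -1.0]]
ft_force: [0.4, -0.1, -0.5]
opening: 92.7
grip_force: 0.0
```

```bash
python3 - <<'E'
from h import *
img,d,W,T=cloud('wrist');save('w6',img)
W=W.reshape(-1,3);W=W[np.isfinite(W[:,0])]
dd=np.array([-.2974,-.9548]);n=np.array([-dd[1],dd[0]])
q2=W[:,:2]-ax(99); t=q2@dd;s=q2@n
r=(W[:,2]>118)&(W[:,2]<150)&(abs(s)<50); print('rims X',np.histogram(99+t[r],bins=np.arange(0,120,4)))
inc([*ax(145),76],-17.3)
E
```

```text
rims X (array([ 20, 116,   3, 359, 669, 606,   0,   0,   0,   0,   0,   0, 121,
       539, 579, 245, 102,   2,   0,   0,   0,   3, 121, 272, 558, 441,
         4,   0,   0]), array([  0,   4,   8,  12,  16,  20,  24,  28,  32,  36,  40,  44,  48,
        52,  56,  60,  64,  68,  72,  76,  80,  84,  88,  92,  96, 100,
       104, 108, 112, 116]))
t 17.6 pos [419.15  36.12 230.42] yaw -16.716307127995506 inc [ -0.91   0.27 154.42] [-0.    0.    0.01] rows 3.703148516042437 F [-0.4   0.01 -0.15] q [ 0.07  0.24 -0.35  2.23  0.13  0.69 -0.66] op 92.98484460438036 0.0
```

View pics/w6.png

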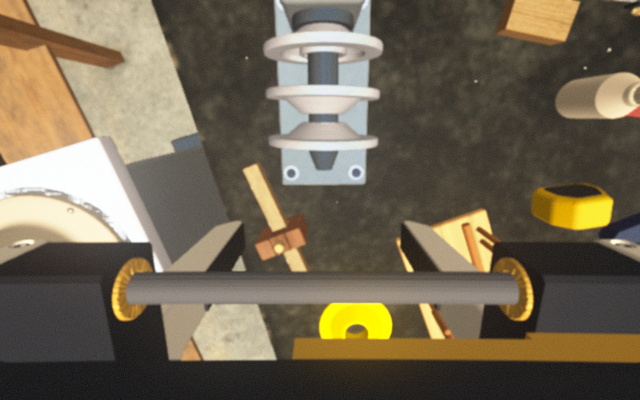

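w6: three washers on the arbor, at rows 47/93/142, facing correctly (backs together, then noses facing). Next I descend straddling the arbor and push.

send_rows(
  increments=[
    [0,-1,0.3,35,0,0,0.01],
    [0,-1,0.3,70,0,0,0.01],
    [0,-1,0.3,105,0,0,0.01],
    [0,-1,0.3,135,0,0,0.01],
    [0,-1,0.3,154,0,0,0.01],
    [0,-1,0.3,154,0,0,0.01],
    [0,-1,0.3,154,0,0,0.01],
    [0,-1,0.3,154,0,0,0.01],
  ],
)

```text
time_s: 18.27
tool_pos: [419.6, 35.3, 77.2]
ee_rot: [[0.299, 0.954, 0.001], [0.954, -0.299, 0.0], [0.0, 0.0, -1.0]]
ft_force: [0.3, -0.3, -0.3]
opening: 92.9
grip_force: 0.0
```

```bash
python3 - <<'E'
from h import *
inc([*ax(100),76],-17.3)
E
```

```text
t 18.27 pos [419.56  35.26  77.24] yaw -17.38214473464252 inc [44.79 -0.46  1.26] [ 0. -0. -0.] rows 1.0746712940731395 F [ 0.29 -0.31 -0.25] q [-0.09  0.51 -0.17  2.39  0.35  0.25 -0.88] op 92.93156346819408 0.0
```

send_rows(
  increments=[
    [0,8,-0.4,0,0,0,0],
    [0,16,-0.4,0,0,0,0],
    [0,22,-0.4,0,0,0,0],
    [0,27,-0.4,0,0,0,0],
    [0,32,-0.4,0,0,0,0],
    [0,37,-0.4,0,0,0,0],
    [0,42,-0.4,0,0,0,0],
    [0,47,-0.4,0,0,0,0],
    [0,52,-0.4,0,0,0,0],
    [0,57,-0.4,0,0,0,0],
  ],
)

```text
time_s: 19.1
tool_pos: [435.6, 89.7, 76.4]
ee_rot: [[0.3, 0.954, -0.001], [0.954, -0.3, -0.001], [-0.001, -0.001, -1.0]]
ft_force: [-1.5, -3.2, 2.9]
opening: 92.9
grip_force: 1.7
```

send_rows(
  increments=[
    [0,2,0,0,0,0,0],
    [0,4,0,0,0,0,0],
    [0,6,0,0,0,0,0],
    [0,6,0,0,0,0,0],
  ],
)

```text
time_s: 19.43
tool_pos: [437.7, 95.8, 76.4]
ee_rot: [[0.299, 0.954, 0.0], [0.954, -0.299, 0.0], [0.0, -0.0, -1.0]]
ft_force: [-0.6, -0.4, -0.5]
opening: 93.0
grip_force: 0.6
```

```bash
python3 - <<'E'
from h import *
inc([*ax(74),76],-17.3)
E
```

```text
t 19.43 pos [437.73  95.77  76.42] yaw -17.3967732540978 inc [7.62 0.24 0.42] [-0. -0. -0.] rows 0.18305323360109194 F [-0.58 -0.37 -0.49] q [-0.22  0.53 -0.17  2.33  0.31  0.29 -0.97] op 93.0419228232776 0.5777457235520522
```

send_rows(
  increments=[
    [0,1.5,0,0,0,0,0],
    [0,3,0,0,0,0,0],
    [0,4.5,0,0,0,0,0],
    [0,6,0,0,0,0,0],
    [0,6,0,0,0,0,0],
  ],
)

```text
time_s: 19.85
tool_pos: [439.7, 101.5, 76.5]
ee_rot: [[0.299, 0.954, 0.0], [0.954, -0.299, 0.0], [0.0, 0.0, -1.0]]
ft_force: [-0.6, -1.0, -0.8]
opening: 93.1
grip_force: 0.6
```

send_rows(
  increments=[
    [0,1,0,0,0,0,0],
    [0,2,0,0,0,0,0],
    [0,2,0,0,0,0,0],
  ],
)

```text
time_s: 20.1
tool_pos: [440.0, 102.5, 76.5]
ee_rot: [[0.3, 0.954, -0.0], [0.954, -0.3, -0.001], [-0.001, -0.0, -1.0]]
ft_force: [-0.5, -5.3, 1.6]
opening: 93.2
grip_force: 2.3
```

send_rows(
  increments=[
    [0,1,0,0,0,0,0],
    [0,2,0,0,0,0,0],
    [0,2,0,0,0,0,0],
  ],
)

```text
time_s: 20.35
tool_pos: [439.9, 102.6, 76.5]
ee_rot: [[0.301, 0.954, -0.002], [0.954, -0.301, -0.003], [-0.004, -0.001, -1.0]]
ft_force: [-1.1, -11.8, 5.1]
opening: 92.7
grip_force: 5.5
```

send_rows(
  increments=[
    [0,1,0,0,0,0,0],
    [0,2,0,0,0,0,0],
    [0,2,0,0,0,0,0],
  ],
)

```text
time_s: 20.6
tool_pos: [439.8, 102.6, 76.5]
ee_rot: [[0.303, 0.953, -0.004], [0.953, -0.303, -0.006], [-0.006, -0.002, -1.0]]
ft_force: [-1.4, -17.2, 8.5]
opening: 92.9
grip_force: 8.6
```

send_rows(
  increments=[
    [0,2,0,0,0,0,0],
    [0,3,0,0,0,0,0],
    [0,3,0,0,0,0,0],
  ],
)

```text
time_s: 20.85
tool_pos: [439.6, 102.7, 76.5]
ee_rot: [[0.305, 0.952, -0.006], [0.952, -0.305, -0.009], [-0.011, -0.003, -1.0]]
ft_force: [-0.7, -27.1, 14.1]
opening: 93.0
grip_force: 13.2
```

send_rows(
  increments=[
    [0,-10,0,0,0,0,0],
    [0,-40,0,0,0,0,0],
    [0,-80,0,0,0,0,0],
    [0,-90,0,-30,0,0,0],
    [0,-90,0,-70,0,0,0],
    [0,-90,0,-110,0,0,0],
    [0,-90,0,-150,0,0,0],
    [0,-90,0,-160,0,0,0],
    [0,-90,0,-160,0,0,0],
    [0,-90,0,-160,0,0,0],
  ],
)

```text
time_s: 21.68
tool_pos: [415.8, 24.0, 237.0]
ee_rot: [[0.299, 0.954, 0.003], [0.954, -0.299, 0.0], [0.001, 0.003, -1.0]]
ft_force: [0.1, -0.2, -0.1]
opening: 92.8
grip_force: 0.0
```

send_rows(
  increments=[
    [0,0,0,0,0,0,0],
    [0,0,0,0,0,0,0],
    [0,0,0,0,0,0,0],
  ],
)

```text
time_s: 21.93
tool_pos: [414.7, 24.0, 235.3]
ee_rot: [[0.299, 0.954, -0.002], [0.954, -0.299, 0.0], [-0.001, -0.002, -1.0]]
ft_force: [0.2, 0.5, 0.3]
opening: 93.3
grip_force: 0.0
```

```bash
python3 - <<'E'
from h import *
img,d,W,T=cloud('wrist')
i2,_,_,_=cloud('side')
o=np.zeros((600,800,3),np.uint8); o[:,:400]=cv2.resize(img[0:240,220:420],(400,480),interpolation=cv2.INTER_CUBIC)[:480].__class__((600,400,3),np.uint8)*0
o[:480,:400]=cv2.resize(img[0:240,220:420],(400,480),interpolation=cv2.INTER_CUBIC); o[:400,400:]=cv2.resize(i2[180:300,290:410],(400,400),interpolation=cv2.INTER_CUBIC)
save('w7',o)
W=W.reshape(-1,3);W=W[np.isfinite(W[:,0])]
dd=np.array([-.2974,-.9548]);n=np.array([-dd[1],dd[0]])
q2=W[:,:2]-ax(99); t=q2@dd;s=q2@n
r=(W[:,2]>118)&(W[:,2]<150)&(abs(s)<50); print('rims X',np.histogram(99+t[r],bins=np.arange(0,90,2)))
inc([*ax(165),236],-17.3)
E
```

```text
rims X (array([  0,  23,  42,   6,   0,   0, 107, 274, 327, 343, 451, 273, 310,
       309, 716, 160, 134,  77,  25,   0,   0,   0,   0,   0,  12,  46,
        77,  58,  57, 270, 262, 274, 289,   0,   0,   0,   0,   0,   0,
         0,   0,   0,   0,   0]), array([ 0,  2,  4,  6,  8, 10, 12, 14, 16, 18, 20, 22, 24, 26, 28, 30, 32,
       34, 36, 38, 40, 42, 44, 46, 48, 50, 52, 54, 56, 58, 60, 62, 64, 66,
       68, 70, 72, 74, 76, 78, 80, 82, 84, 86, 88]))
t 22.03 pos [414.87  23.98 235.59] yaw -17.381896992086745 inc [-8.04  0.74 -0.41] [-0.  0. -0.] rows 0.19391300139443918 F [-0.23  0.44 -0.45] q [ 0.14  0.23 -0.4   2.23  0.13  0.71 -0.66] op 92.84089261664826 0.0
```

View pics/w7.png

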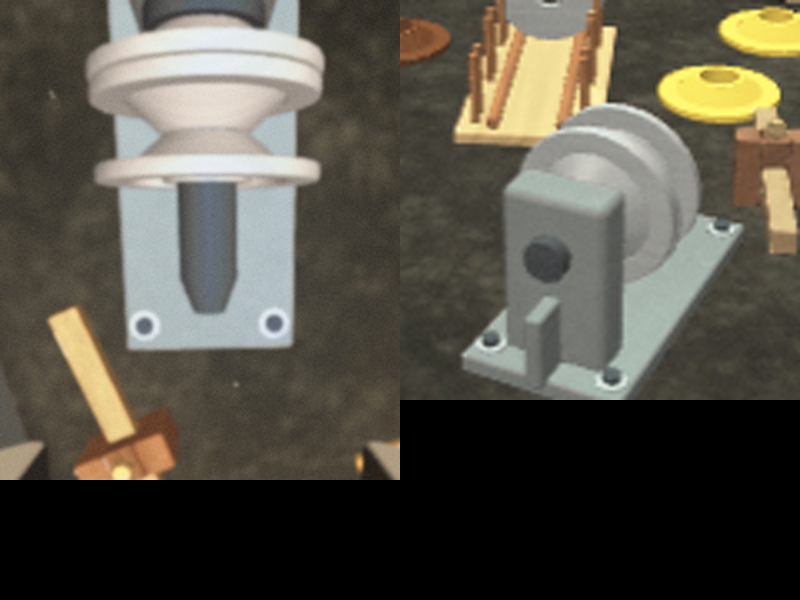

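The w7 crops show the stack tight: backs together at (205,65), noses together at (205,135), and the last back at X = 66 mm as required. Nothing else has moved, so I'm handing in.

```bash
python3 -c "
from cell import manip
print(manip.job_done())"
```

```text
the job is handed in; nothing more can be done
None
```

Both loose washers are on the arbor with faces alternating, pushed tight (last back measured at x ≈ 66 mm), the flat ring is still in the rack, and the job was handed in at about 22 s; no verdict came back.

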